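# Bolt the parts box shut on the workshop desk

## Robot

A 7-joint arm with a two-finger parallel gripper is mounted at the origin on the work surface. World frame = base frame: x ahead of the robot, y to its left, z up, the work surface at z = 0. Lengths are in m, angles in rad, forces in N, time in s.
With the tool pointing down it reaches from about 0.425 to 0.875 m from the base axis. Payload 4.7 kg.
Tool frame: the origin (TCP) lies at the very end of the fingers, on their centre line; the grasp point (between the pads) lies 19 mm behind it; z points along the fingers, y is the line along which they close (so a half turn about z gives the same grasp; the last joint's range is limited). The gripper opens to 87 mm and grips with 3 to 60 N. Pads are 19 mm wide; open, the fingers measure 117 mm over their backs; the gripper's body (75 mm by 190 mm) begins 51 mm behind the grasp point.
Start: joints at [1.262, 0.321, -0.07, 1.45, 0.023, 1.371, -0.057], TCP at [0.206, -0.616, 0.223] pointing down, gripper open.
Joint ranges: [-2.86, 2.86], [-0.3, 2.09], [-1.38, 1.24], [0.06, 2.45], [-1.56, 4.7], [0.09, 2.05], [-2.69, 2.69]. Speed limits (rad/s): [2.57, 2.57, 3.14, 3.14, 3.14, 3.14, 3.14].

## Interface

Orientations are given as a rotation vector (axis times angle).
In Python, from bench import ctrl gives the robot as it stands.
- The arm moves only by the shell command python3 -m jog 'ROWS' [FORCE]. ROWS is JSON, a list that holds one entry, the list of rows, each a list of 7 numbers: the shift along the tool's x, y, z in mm, then the turn, a rotation vector about the tool's x, y, z in degrees, then the finger opening in mm, from 0 to 87. A call has 1 to 10 rows; each row is the pose to reach, as a shift and turn from the pose commanded when the call began, along the tool's axes at that moment; what a row does not reach only later rows make up. A row lasts 1/10 s, in which the tool goes at most 50 mm and 8.59 degrees, less where a joint would pass 70% of its speed; a pose out of reach is approached as far as the arm can. A call with a gripper value outside its range is refused whole. The fingers move at their own pace and stop on an object; FORCE is the grip in N (left out, the last holds). Time passes only in rows, so rows that repeat a pose let the fingers close. It gives the time, the measured TCP pose, the force, the opening and the grip force at its end, in the units of the state.
- ctrl.get_state(): the state, without advancing time (a new reading comes with each control period).
- ctrl.get_image(name): name is "scene" or "top"; returns a dict with "image" (420x560x3 uint8, red, green, blue), "depth" (420x560 float32, m along the optical axis (not along the pixel's ray), 0 where there is no reading), "fov_y" (degrees; the focal length in pixels is half the picture's height over the tangent of half this angle, whatever the lens; pixels are square), "cx", "cy" (the principal point, pixels), "rvec" (rotation vector, rad) and "tvec" (3), from world to camera coordinates, as OpenCV has them. Camera axes: x right, y down, z forward; pixel columns grow to the right and rows downward; lengths in m; the calibration is good to about 2 mm. A picture is of the moment at which its call begins.
- ctrl.close_job(): hands the job in; it is judged then, once.
The state is a dict: "time": time; "joint_positions": joint angles; "qd": joint speeds; "joint_torque": joint torques, N m; "position": TCP position; "tool_rot": TCP orientation; "ft_force": force on the tool from outside, world axes, zero at the start; "torque": the same for the moment, N m; "grip_width": opening from 0.0 (shut) to 1.0 (fully open); "grip_force": force on a finger pad.
Only numpy, scipy, OpenCV 4.12 (cv2) and the standard library are available. Lean on these libraries where they do the work, as an engineer would, in place of code of your own. Each camera call takes 0.05 s, during which the arm holds its last target. There are 200 camera calls.

## Task

Lock the steel parts box: slide its barrel bolt across with the handle up until the handle is level with the notch in the brass keeper rail, then turn the red-knobbed handle down towards the robot until it rests fully home in the notch, and let go. The notch has to be found by feel or by eye; do not force the handle against the rail, and leave the tape roll, mug and calculator alone.

Things in the scene. Friction and masses are not known exactly. Their poses are not given: they have to be found in the camera images.
- parts_box: Fixed blue steel parts box, 300 x 220 mm, 100 mm high, grey two-leaf lid. Origin: centre of its underside. +x: the way the bolt shoots (along the 300 mm), +z up, +y: the way its handle turns down (the side nearer the robot). The bolt lies along the middle of the lid (box y = 0), its axis 130 mm above the origin, in two steel guides at box x = -78 and +37 mm, 142 mm high.
- staple (a point): Middle of the steel staple on the lid's small leaf, on the bolt's axis at box x = +84 mm; it is 32 mm wide, reaches 144 mm above the desk, and takes the bolt's tip.
- notch_nominal (a point): Nominal mid-notch, at box (0, 16, 130) mm. The brass keeper is a rail beside the rod, 13 to 19 mm from its axis, 146 mm high, with one notch 13 mm wide, floor 127 mm high. It is adjustable: the true notch lies up to 16 mm to either side along box x, unmeasured; look or feel. Elsewhere the rail, which does not give, stops the handle at about 0.43 rad from upright.
- bolt: Sliding bolt: aluminium rod 13 mm thick, 183 mm long, with a dark steel handle shank 10 mm thick. Origin: on the rod's axis at the handle's foot, at box x -50 to -38 mm first, +22 mm at most. x along the rod (box +x), z along the handle. It starts within 0.15 rad of upright and, seated, lies about 1.45 rad over. Slides under 3 N, turns under 1.5 N at the knob, stays where left.
- knob (a point): Centre of the red ball knob, 22 mm across, at the end of the handle, 58 mm from the bolt's axis. Upright it is 188 mm above the desk, seated in the notch about 137 mm. Pressing the knob down on the rail bears on it nearly 3 times as hard (lever): 3 to 6 N at the knob is ample for feeling along it; some 17 N there puts 50 N on the keeper, which is forcing it.
- tape_roll: Loose yellow tape roll, 60 mm across, 22 mm high, lying on the lid on the side away from the robot. Origin: centre of its underside. A bystander.
- mug: Loose white mug, 76 mm across, 90 mm high, standing on the desk beside the box. Origin: centre of its underside. A bystander.
- calculator: Loose grey desk calculator, 85 x 150 mm, 24 mm high, lying on the desk beside the box. Origin: centre of its underside. A bystander.

How it is judged:
By the outcome, as a careful person would: the job done as asked, in the order asked, and still so for the second after the job is handed in, with the robot touching nothing.
It also fails if it takes over 59 s, if anything falls off the work surface, if the arm or the gripper's body presses on something with over 40 N, if the wrist force passes 120 N, or if a joint passes its speed limit or range.

## Working session

There is one attempt and no reset: what is moved stays moved. The work goes in short steps, Python scripts to look and compute and a shell command to move; the robot and the scene stay as the last step left them, time stands still between calls to the robot, and variables do not carry over. Pictures are saved under pics/ and viewed, at most 10 in all, crops included, and the job is handed in when it is done.

```bash
ls; mkdir -p pics; cat > h.py <<'E'
import numpy as np,cv2
from bench import ctrl
def cam(n):
    d=ctrl.get_image(n);h=d["image"].shape[0]
    d["f"]=h/2/np.tan(np.radians(d["fov_y"])/2);d["R"]=cv2.Rodrigues(np.array(d["rvec"],float))[0];d["t"]=np.array(d["tvec"],float);return d
def ray(d,u,v):
    r=d["R"].T@np.array([(u-d["cx"])/d["f"],(v-d["cy"])/d["f"],1.]);return -d["R"].T@d["t"],r
def onz(d,u,v,z):
    c,r=ray(d,u,v);return c+r*(z-c[2])/r[2]
def proj(d,p):
    q=d["R"]@np.array(p)+d["t"];return q[:2]/q[2]*d["f"]+[d["cx"],d["cy"]]
def red(d):
    m=cv2.inRange(cv2.cvtColor(d["image"],cv2.COLOR_RGB2HSV),(0,150,60),(8,255,255))|cv2.inRange(cv2.cvtColor(d["image"],cv2.COLOR_RGB2HSV),(172,150,60),(180,255,255))
    n,l,s,c=cv2.connectedComponentsWithStats(m);return [(s[i,4],c[i].round(1)) for i in range(1,n) if s[i,4]>15]
E
python3 - <<'E'
from h import *
ims=[]
for n in("scene","top"):
    d=cam(n);print(n,d["f"],d["cx"],d["cy"],-d["R"].T@d["t"],red(d));ims.append(d["image"])
    for a,c in red(d): print(onz(d,*c,.188))
    cv2.imwrite(f"pics/{n}0.png",cv2.cvtColor(d["image"],cv2.COLOR_RGB2BGR))
s=ctrl.get_state();print(s)
E
```

```text
pics
scene 438.04249359537755 281.6724688421444 213.26538806806727 [1.16069409 0.40077364 0.67458391] [(np.int32(73), array([490.8,   2.6])), (np.int32(85), array([520.4,   4.6])), (np.int32(23), array([532.8,   2. ])), (np.int32(18), array([505.6,   4.9])), (np.int32(61), array([553. , 132.9])), (np.int32(73), array([272.2, 164.7]))]
[-1.31388789 -0.04224408  0.188     ]
[-1.36742128  0.0825094   0.188     ]
[-1.46752884  0.12074255  0.188     ]
[-1.3126232   0.02646038  0.188     ]
[-0.00109562  0.41807522  0.188     ]
[ 0.51890304 -0.04517691  0.188     ]
top 509.80394843627295 275.4788639696432 215.07776067404515 [0.34276743 0.01347362 1.39647546] [(np.int32(59), array([311.9, 237.5]))]
[ 0.52146568 -0.04268202  0.188     ]
{'time': 0.1, 'joint_positions': array([ 1.26208577,  0.32176771, -0.07009217,  1.45153433,  0.02266475,
        1.37078952, -0.05689595]), 'qd': array([-0.00161161, -0.00229305,  0.00124947, -0.00266947,  0.00068119,
        0.00118949, -0.00081823]), 'joint_torque': array([-1.66609411e-04, -4.92572379e+01, -4.05823784e-01, -3.13396668e+01,
       -6.41825167e-02,  3.95200239e-02,  7.69706185e-05]), 'position': array([ 0.20598498, -0.61598904,  0.2215681 ]), 'tool_rot': array([-3.09910879e+00, -5.04683921e-01,  6.66759530e-04]), 'ft_force': array([ 0.10818561, -0.29044968,  0.17341321]), 'torque': array([-0.02530722, -0.01225589, -0.02556339]), 'grip_force': 0.0, 'grip_width': 0.9991029939088314}
```

View pics/top0.png

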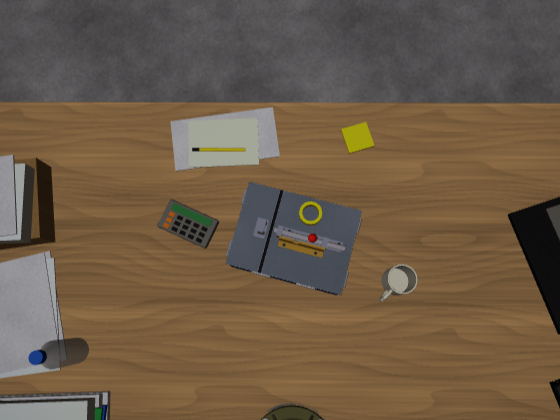

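View pics/scene0.png

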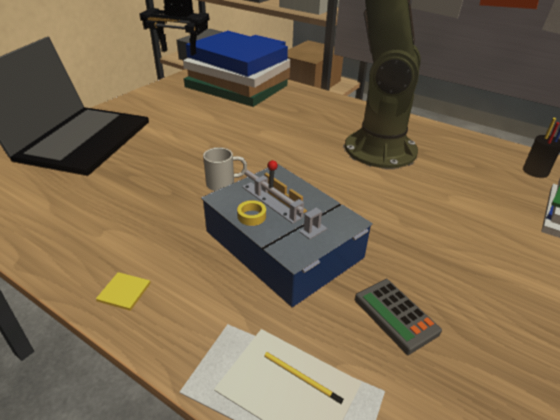

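The top view shows the box with its lid corners at about (249,183), (361,207), (342,293) and (228,267). The knob is at (312,238), the brass rail at about (301,246), and the bolt shoots towards the staple at (262,227). Next I'll measure the box pose and the notch.

```bash
cat > m.py <<'E'
from h import *
d=cam("top");im=d["image"]
hsv=cv2.cvtColor(im,cv2.COLOR_RGB2HSV)
b=cv2.inRange(hsv,(12,120,70),(24,255,255));b[:225]=0;b[262:]=0;b[:,:272]=0;b[:,330:]=0
ys,xs=np.nonzero(b);P=np.array([onz(d,u,v,.146)[:2] for u,v in zip(xs,ys)])
# lid
g=cv2.inRange(hsv,(95,20,20),(125,140,140));g[:170]=0;g[305:]=0;g[:,:215]=0;g[:,375:]=0
g=cv2.morphologyEx(g,cv2.MORPH_CLOSE,np.ones((9,9)))
c=max(cv2.findContours(g,0,2)[0],key=cv2.contourArea)
r=cv2.minAreaRect(c);bp=cv2.boxPoints(r);print(bp.round(1).tolist())
W=np.array([onz(d,u,v,.1)[:2] for u,v in bp]);print(W.round(4).tolist(),[np.linalg.norm(W[i]-W[i-1]).round(4) for i in range(4)],W.mean(0))
print("brass",len(P),P.mean(0),[np.linalg.svd(P-P.mean(0))[2][0]])
ims=cv2.resize(cv2.cvtColor(im,cv2.COLOR_RGB2BGR)[205:275,250:350],None,fx=7,fy=7,interpolation=cv2.INTER_CUBIC)
s=cam("scene");i2=cv2.resize(cv2.cvtColor(s["image"],cv2.COLOR_RGB2BGR)[150:245,235:335],None,fx=6,fy=6,interpolation=cv2.INTER_CUBIC)
cv2.imwrite("pics/c1.png",ims);cv2.imwrite("pics/c2.png",i2)
E
python3 m.py
```

```text
[[223.60000610351562, 265.1000061035156], [245.3000030517578, 181.0], [362.79998779296875, 211.3000030517578], [341.1000061035156, 295.3999938964844]]
[[0.4614, 0.178], [0.6829, 0.1278], [0.6041, -0.178], [0.3886, -0.1196]] [np.float64(0.3064), np.float64(0.2271), np.float64(0.3159), np.float64(0.2233)] [0.53422178 0.00202436]
brass 433 [ 0.50494532 -0.01639893] [array([0.24997336, 0.96825271])]
```

View pics/c1.png

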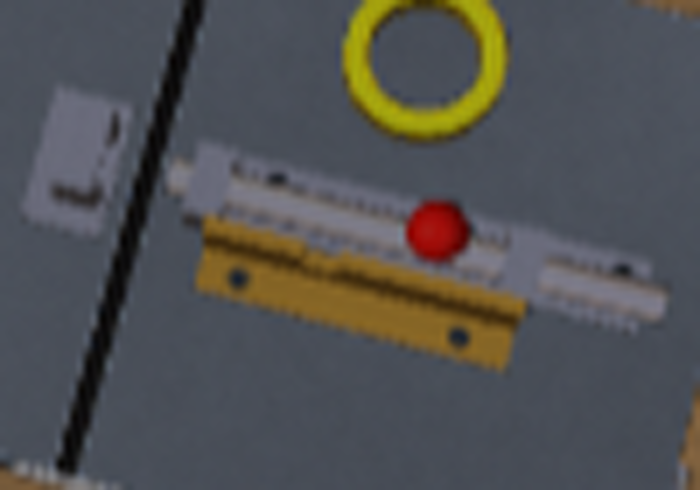

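View pics/c2.png

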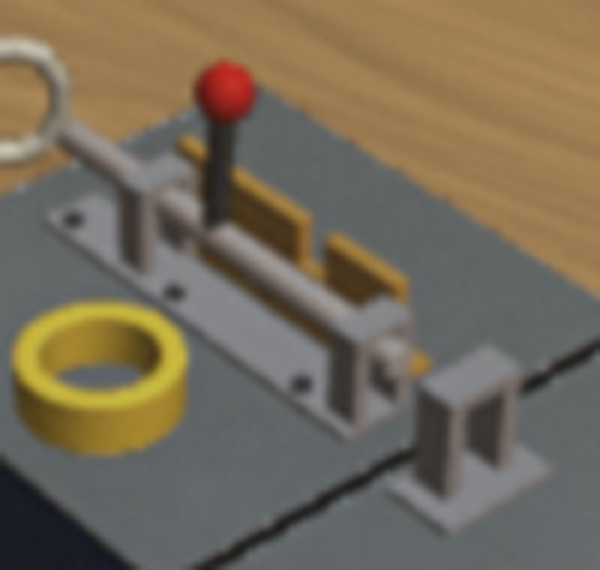

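The top crop shows the notch gap at x=302–337, y≈262, with guides at (208,178) and (522,260) and the knob at (437,231). In the scene crop the notch lies between rail ends at about (311,213) and (328,235).

```bash
python3 - <<'E'
from h import *
d=cam("top");s=cam("scene")
T=lambda x,y,z:onz(d,250+(x+.5)/7-.5,205+(y+.5)/7-.5,z)
S=lambda x,y,z:onz(s,235+(x+.5)/6-.5,150+(y+.5)/6-.5,z)
g1,g2=T(208,178,.142),T(522,260,.142)
ex=(g1-g2)/np.linalg.norm(g1-g2);ey=np.array([-ex[1]*-1*-1,ex[0],0])
if ey[0]>0:ey=-ey
o=(g1+g2)/2-ex*(37-78)/2000
print("g dist",np.linalg.norm(g1-g2),"yaw",np.degrees(np.arctan2(ex[1],ex[0])),"o",o,"ex",ex,"ey",ey)
B=lambda p:((p-o)@ex*1000).round(1),
def bx(p):return np.round([(p-o)@ex*1000,(p-o)@ey*1000],1)
print("notch top",bx(T(302,258,.146)),bx(T(337,268,.146)),bx(T(320,262,.127)))
print("notch scene",bx(S(311,213,.146)),bx(S(328,235,.146)))
print("rail ends top",bx(T(205,218,.146)),bx(T(525,300,.146)))
print("guides scene",bx(S(372,316,.142)),bx(S(163,176,.142)),"staple top",bx(T(80,160,.144)),"scene staple",bx(S(470,372,.144)))
k1=red(d)[0][1];k2=red(s)[-1][1]
c1,r1=ray(d,*k1);c2,r2=ray(s,*k2)
a=np.linalg.lstsq(np.c_[r1,-r2],c2-c1,rcond=None)[0];p,q=c1+a[0]*r1,c2+a[1]*r2
print("knob",p,q,bx((p+q)/2))
np.savez("box.npz",o=o,ex=ex,ey=ey)
R=cv2.Rodrigues(ctrl.get_state()["tool_rot"])[0];print(R)
E
```

```text
g dist 0.1149675336448448 yaw 75.70353252290275 o [5.37265256e-01 4.88242333e-04 1.42000000e-01] ex [0.24693927 0.96903096 0.        ] ey [-0.96903096  0.24693927  0.        ]
notch top [-2.7 19.8] [-15.6  20.1] [-8.8 16.9]
notch scene [-18.7  21.1] [-4.8 16.6]
rail ends top [34.1 14.7] [-82.3  14.1]
guides scene [35.9 -0.1] [-74.8  -0.6] staple top [82.6  5.7] scene staple [81.   1.8]
knob [ 0.52117749 -0.04259145  0.18994897] [ 0.52159963 -0.04330318  0.19004446] [-46.    4.7]
[[ 9.48337676e-01  3.17262665e-01 -2.30701859e-04]
 [ 3.17262746e-01 -9.48337521e-01  5.45202435e-04]
 [-4.58108511e-05 -5.90229115e-04 -9.99999825e-01]]
```

```bash
cat >> h.py <<'E'
b=np.load("box.npz");O,EX,EY=b["o"],b["ex"],b["ey"]
def box(p): p=np.array(p);return np.round([(p-O)@EX*1000,(p-O)@EY*1000,p[2]*1000],1)
def go(x,y,z):
    s=ctrl.get_state();R=cv2.Rodrigues(s["tool_rot"])[0]
    w=O+EX*x/1000+EY*y/1000;w[2]=z/1000
    Rt=np.c_[-EY,-EX,[0,0,-1]]
    print("shift mm",((w-s["position"])@R*1000).round(1),"turn deg",np.degrees(cv2.Rodrigues(R.T@Rt)[0].ravel()).round(2),"box now",box(s["position"]))
E
python3 -c "
from h import *
go(-46,4.7,225)"
```

```text
shift mm [ 480.8 -443.7   -2.6] turn deg [-3.000e-02  1.000e-02  3.279e+01] box now [-679.4  168.6  222.2]
```

```bash
python3 -m jog '[[[48,-44,-5,0,0,5,45],[96,-88,-8,0,0,10,45],[130,-120,-8,0,0,15,45],[165,-150,-8,0,0,20,45],[200,-185,-8,0,0,25,45],[235,-217,-8,0,0,30,45],[270,-249,-8,0,0,32.8,45],[305,-281,-8,0,0,32.8,45],[335,-309,-8,0,0,32.8,45],[365,-337,-8,0,0,32.8,45]]]' 8; python3 -c "
from h import *
go(-46,4.7,225)"
```

```text
time: 1.3
position: [0.4462, -0.1788, 0.2309]
tool_rot: [3.117, -0.39, 0.001]
ft_force: [0.9, -0.4, 0.1]
grip_width: 0.519
grip_force: 0.0
shift mm [  39.3 -150.2    5.9] turn deg [ 0.03 -0.05  0.02] box now [-196.3   44.   230.9]
```

```bash
python3 -m jog '[[[10,-40,0,0,0,0,45],[20,-80,0,0,0,0,45],[31,-118,0,0,0,0,45],[39,-145,5,0,0,0,45],[39.3,-150.2,6,0,0,0,45],[39.3,-150.2,6,0,0,0,45],[39.3,-150.2,6,0,0,0,45]]]' 8; python3 - <<'E'
from h import *
go(-46,4.7,171)
for n in("top","scene"):
    d=cam(n);print(red(d))
cv2.imwrite("pics/s2.png",cv2.resize(cv2.cvtColor(d["image"],cv2.COLOR_RGB2BGR)[100:250,180:380],None,fx=4,fy=4))
E
```

```text
time: 2.0
position: [0.5201, -0.0469, 0.2244]
tool_rot: [3.116, -0.394, -0.001]
ft_force: [-0.1, -0.7, 0.1]
grip_width: 0.519
grip_force: 0.0
shift mm [ 0.3 -4.2 53.4] turn deg [ 0.07  0.02 -0.11] box now [-50.1   5.  224.4]
[]
[(np.int32(264), array([511.1,   3. ])), (np.int32(63), array([552.8, 133.1])), (np.int32(74), array([272.1, 164.7]))]
```

View pics/s2.png

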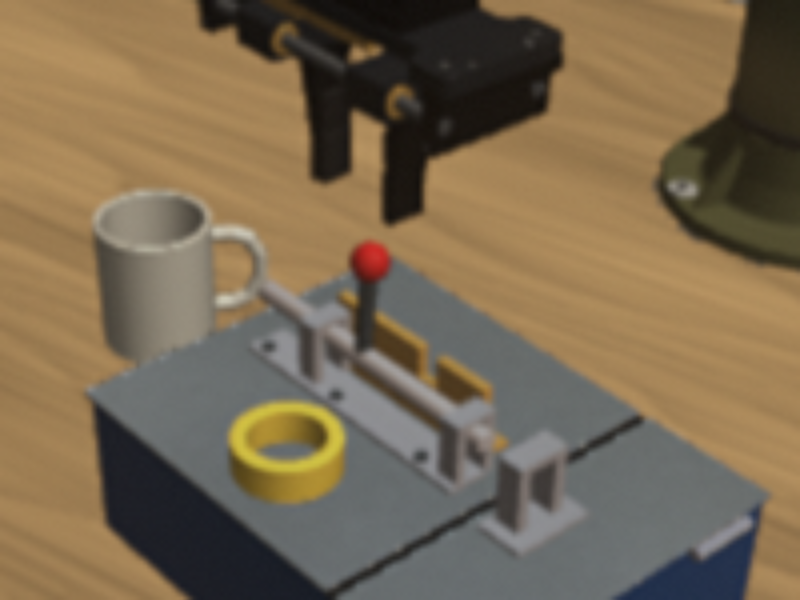

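The scene view shows the open fingers above the knob at (370,262), straddling it along the bolt axis. I'll descend and grip lightly.

```bash
python3 -m jog '[[[0,-4,20,0,0,0,45],[0.3,-4.2,45,0,0,0,45],[0.3,-4.2,53.4,0,0,0,45],[0.3,-4.2,53.4,0,0,0,45],[0.3,-4.2,53.4,0,0,0,20],[0.3,-4.2,53.4,0,0,0,20],[0.3,-4.2,53.4,0,0,0,18],[0.3,-4.2,53.4,0,0,0,18],[0.3,-4.2,53.4,0,0,0,18]]]' 10; python3 -c "
from h import *
go(-46,4.7,171)
print(ctrl.get_state()['ft_force'])"
```

```text
time: 3.0
position: [0.5222, -0.0422, 0.1719]
tool_rot: [3.116, -0.392, 0.002]
ft_force: [-0.4, -1.9, 3.5]
grip_width: 0.239
grip_force: 10.0
shift mm [-0.7  0.9  0.9] turn deg [ 0.08 -0.07 -0.04] box now [-45.1   4.  171.9]
[-0.43755387 -1.94274836  3.48895407]
```

```bash
python3 -m jog '[[[0,-7,0,0,0,0,18],[0,-14,0,0,0,0,18],[0,-21,0,0,0,0,18],[0,-28,0,0,0,0,18],[0,-35,0,0,0,0,18],[0,-35,0,0,0,0,18],[0,-35,0,0,0,0,18]]]'; python3 - <<'E'
from h import *
go(-10,4.7,171)
d=cam("scene")
cv2.imwrite("pics/s3.png",cv2.resize(cv2.cvtColor(d["image"],cv2.COLOR_RGB2BGR)[130:245,230:340],None,fx=5,fy=5,interpolation=cv2.INTER_CUBIC))
E
```

```text
time: 3.7
position: [0.5315, -0.006, 0.1719]
tool_rot: [-3.116, 0.389, -0.003]
ft_force: [0.4, -0.7, 5.8]
grip_width: 0.237
grip_force: 10.0
shift mm [-0.7  2.3  0.8] turn deg [-0.1  -0.1   0.05] box now [ -7.7   4.  171.9]
```

View pics/s3.png

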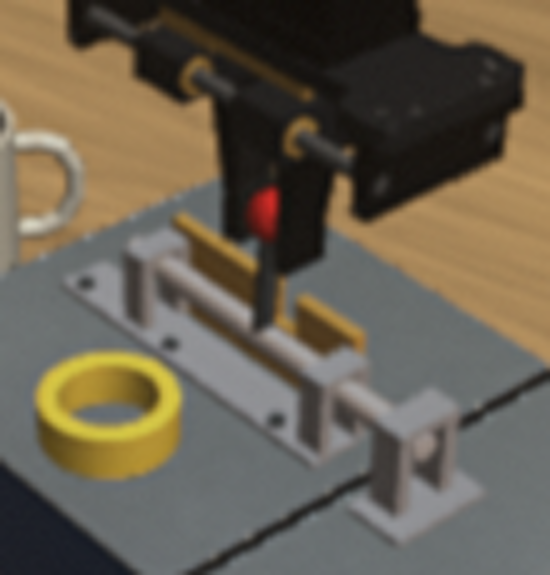

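The bolt tip is in the staple. The handle's foot is at crop (262,322), and the notch gap is between about (283,285) and (297,300).

```bash
python3 - <<'E'
from h import *
s=cam("scene")
S=lambda x,y,z:box(onz(s,230+(x+.5)/5-.5,130+(y+.5)/5-.5,z))
print("foot",S(263,320,.137),"shank mid",S(265,280,.155),"notch L,R",S(285,270,.146),S(297,296,.146),"guides",S(342,362,.142),S(157,245,.142))
for x in(-16,-10,-4,2):
    p=O+EX*x/1000+EY*.016;p[2]=.127; a=(proj(s,p)-[230,130])*5;p[2]=.146;print(x,a,(proj(s,p)-[230,130])*5)
E
```

```text
foot [-10.4   2.1 137. ] shank mid [-12.8   4.7 155. ] notch L,R [-22.6  25.1 146. ] [ -5.   16.1 146. ] guides [ 37.1   2.7 142. ] [-76.8  -1.  142. ]
-16 [276.13219774 319.05835719] [277.40947676 282.55948338]
-10 [285.5118884  325.37759129] [286.91333803 288.8219139 ]
-4 [294.96148143 331.74391962] [296.48893182 295.13161151]
2 [304.48176116 338.15787062] [306.13707334 301.48911339]
```

```bash
python3 -m jog '[[[0,1,0,0,0,0,18],[-5,1,0.6,0,0,0,18],[-9.7,1,1.6,0,0,0,18],[-15.2,1,3.3,0,0,0,18],[-15.2,1,3.3,0,0,0,18],[-15.2,1,3.3,0,0,0,18]]]'; python3 -m jog '[[[-3,0,1.2,0,0,0,18],[-6.5,0,2.8,0,0,0,18],[-6.5,0,2.8,0,0,0,18],[-6.5,0,2.8,0,0,0,18]]]';python3 -c "
from h import *
go(-9,25,165)"
```

```text
time: 4.4
position: [0.5145, -0.0038, 0.1676]
tool_rot: [-3.117, 0.39, 0.004]
ft_force: [-1.5, 3.6, 5.5]
grip_width: 0.239
grip_force: 10.0
time: 4.8
position: [0.5085, -0.0026, 0.1646]
tool_rot: [-3.117, 0.391, 0.003]
ft_force: [-1.0, 3.1, 3.8]
grip_width: 0.238
grip_force: 10.0
shift mm [ 2.1 -1.1 -0.4] turn deg [0.01 0.11 0.  ] box now [-10.1  27.1 164.6]
```

```bash
python3 -m jog '[[[-3.3,0,1.8,0,0,0,18],[-6.5,0,3.8,0,0,0,18],[-6.5,0,3.8,0,0,0,18],[-6.5,0,3.8,0,0,0,18]]]';python3 -c "
from h import *
go(-9,25,165)"
```

```text
time: 5.2
position: [0.5025, -0.0013, 0.1608]
tool_rot: [3.117, -0.391, -0.002]
ft_force: [0.3, 3.1, 2.1]
grip_width: 0.242
grip_force: 10.0
shift mm [ 8.3 -1.3 -4.3] turn deg [ 0.01  0.07 -0.01] box now [-10.3  33.3 160.8]
```

```bash
python3 - <<'E'
from h import *
d=cam("scene")
cv2.imwrite("pics/s4.png",cv2.resize(cv2.cvtColor(d["image"],cv2.COLOR_RGB2BGR)[130:245,230:340],None,fx=5,fy=5,interpolation=cv2.INTER_CUBIC))
E
```

```text
(no output)
```

View pics/s4.png

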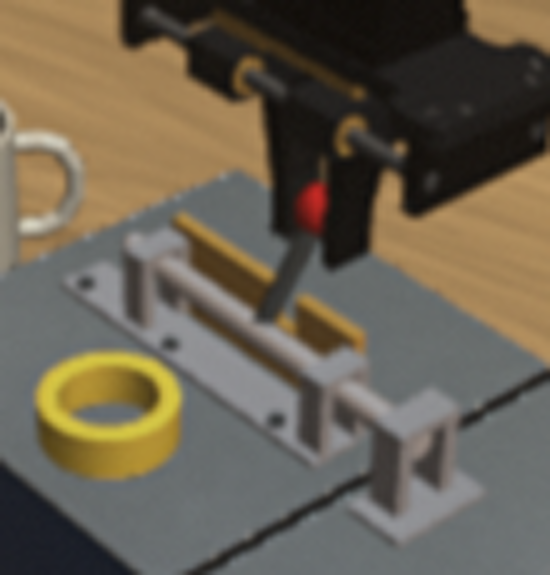

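The handle at (262,318)–(315,210) leans through the notch at (285,300), with the knob still held. I'll keep following the arc.

```bash
python3 -m jog '[[[-3.2,0,2.5,0,0,0,18],[-6.3,0,5.1,0,0,0,18],[-9.4,0,8.2,0,0,0,18],[-12.2,0,11.4,0,0,0,18],[-14.7,0,15,0,0,0,18],[-17.1,0,18.6,0,0,0,18],[-17.1,0,18.6,0,0,0,18],[-17.1,0,18.6,0,0,0,18]]]';python3 -c "
from h import *
go(-9,57,120)"
```

```text
time: 6.05
position: [0.4858, 0.003, 0.1419]
tool_rot: [-3.117, 0.391, 0.002]
ft_force: [0.7, 3.3, -1.5]
grip_width: 0.239
grip_force: 10.0
shift mm [-6.5 -1.3 21.9] turn deg [ 0.    0.08 -0.  ] box now [-10.3  50.5 141.9]
```

```bash
python3 -m jog '[[[-2,0,3.9,0,0,0,18],[-3.8,0,7.9,0,0,0,18],[-5.1,0,12,0,0,0,18],[-6.3,0,16.2,0,0,0,18],[-6.9,0,19,0,0,0,18],[-7.2,0,21.5,0,0,0,18],[-7.2,0,21.5,0,0,0,18],[-7.2,0,21.5,0,0,0,18]]]';python3 - <<'E'
from h import *
go(-9,57,120)
d=cam("scene")
cv2.imwrite("pics/s5.png",cv2.resize(cv2.cvtColor(d["image"],cv2.COLOR_RGB2BGR)[130:245,230:340],None,fx=5,fy=5,interpolation=cv2.INTER_CUBIC))
E
```

```text
time: 6.85
position: [0.479, 0.0048, 0.1206]
tool_rot: [-3.117, 0.391, 0.002]
ft_force: [-0.7, 3.4, -0.0]
grip_width: 0.24
grip_force: 10.0
shift mm [ 0.5 -1.2  0.6] turn deg [ 0.    0.07 -0.  ] box now [-10.2  57.5 120.6]
```

View pics/s5.png

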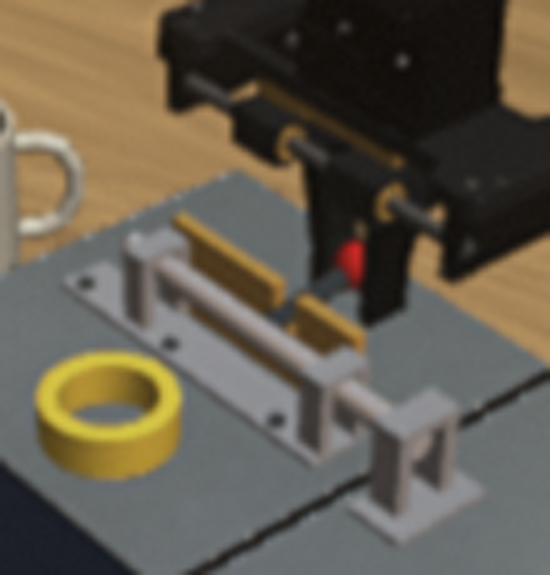

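The shank now lies in the notch and the knob is at (352,265). I'll press gently to find the stop.

```bash
python3 -m jog '[[[0,0,0.8,0,0,0,18],[0,0,1.5,0,0,0,18],[0,0,1.5,0,0,0,18]]]'; python3 -m jog '[[[0,0,0.7,0,0,0,18],[0,0,1.5,0,0,0,18],[0,0,1.5,0,0,0,18]]]'
```

```text
time: 7.2
position: [0.479, 0.0048, 0.1196]
tool_rot: [3.117, -0.391, -0.002]
ft_force: [-3.4, 4.5, 2.7]
grip_width: 0.241
grip_force: 10.0
time: 7.5
position: [0.4788, 0.0048, 0.118]
tool_rot: [3.117, -0.391, -0.002]
ft_force: [-4.1, 3.9, 2.2]
grip_width: 0.242
grip_force: 10.0
```

```bash
python3 -m jog '[[[0.3,0,0.7,0,0,0,18],[0.3,0,1.5,0,0,0,18],[0.3,0,1.5,0,0,0,18]]]'; python3 - <<'E'
from h import *
s=ctrl.get_state();print(s["ft_force"],box(s["position"]))
d=cam("scene");print(red(d)[-1])
cv2.imwrite("pics/s6.png",cv2.resize(cv2.cvtColor(d["image"],cv2.COLOR_RGB2BGR)[160:220,260:330],None,fx=8,fy=8,interpolation=cv2.INTER_CUBIC))
E
```

```text
time: 7.8
position: [0.4789, 0.0048, 0.1169]
tool_rot: [3.117, -0.391, -0.003]
ft_force: [-6.0, 4.0, 5.0]
grip_width: 0.241
grip_force: 10.0
[-6.01496929  3.95868742  4.96199905] [-10.2  57.6 116.9]
(np.int32(40), array([300. , 182.5]))
```

View pics/s6.png

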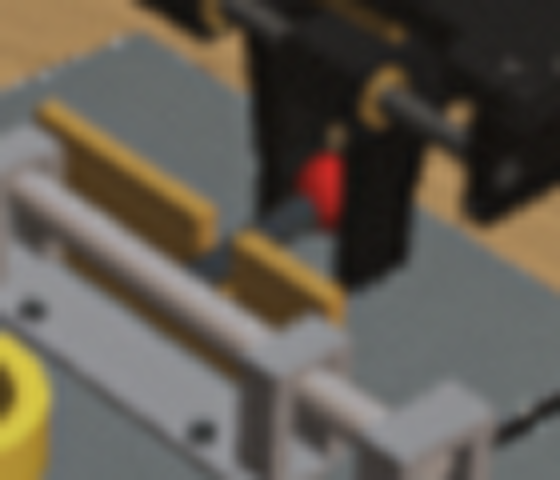

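```bash
python3 -m jog '[[[0.5,0,0.5,0,0,0,18],[1,0,1,0,0,0,18],[1,0,1,0,0,0,18]]]'; python3 -m jog '[[[1,0,0,0,0,0,22],[1,0,0,0,0,0,30],[1,0,0,0,0,0,45],[1,0,0,0,0,0,45],[1,0,0,0,0,0,45],[1,0,-20,0,0,0,45],[1,0,-50,0,0,0,45],[1,0,-80,0,0,0,45],[-30,0,-110,0,0,0,45],[-60,0,-120,0,0,0,45]]]'; python3 - <<'E'
from h import *
d=cam("top");s=cam("scene")
k2=red(s)[-1];print(red(d),k2)
c2,r2=ray(s,*k2[1])
for z in(.134,.137,.140):print(z,box(onz(s,*k2[1],z)))
if red(d):
    c1,r1=ray(d,*red(d)[0][1]);a=np.linalg.lstsq(np.c_[r1,-r2],c2-c1,rcond=None)[0];print(box(c1+a[0]*r1),box(c2+a[1]*r2))
cv2.imwrite("pics/s7.png",cv2.resize(cv2.cvtColor(s["image"],cv2.COLOR_RGB2BGR)[140:240,230:340],None,fx=6,fy=6,interpolation=cv2.INTER_CUBIC))
E
```

```text
time: 8.15
position: [0.4792, 0.0048, 0.1161]
tool_rot: [3.117, -0.391, -0.006]
ft_force: [-8.4, 4.7, 8.6]
grip_width: 0.239
grip_force: 10.0
time: 9.15
position: [0.4237, 0.0194, 0.2385]
tool_rot: [-3.116, 0.391, -0.007]
ft_force: [-0.6, 0.2, 0.3]
grip_width: 0.52
grip_force: 0.0
[] (np.int32(57), array([301.8, 183.2]))
0.134 [-15.3  63.9 134. ]
0.137 [-12.2  60.7 137. ]
0.14 [ -9.1  57.6 140. ]
```

View pics/s7.png

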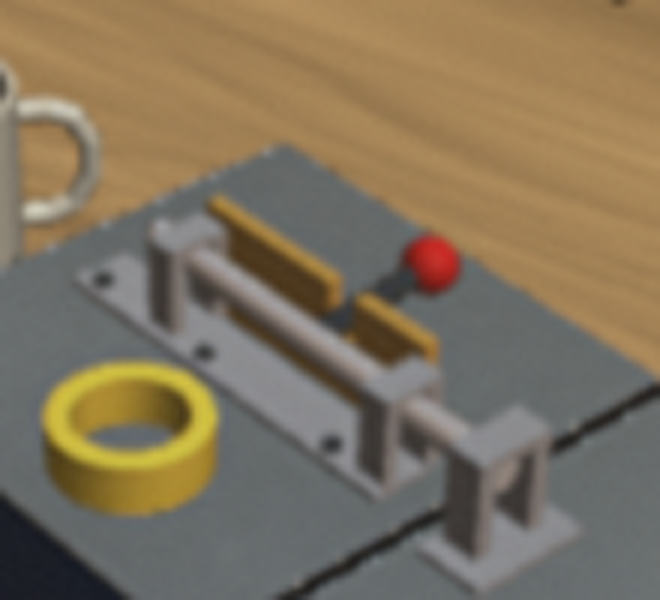

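The handle lies in the notch with the knob at (432,265) and the bolt tip in the staple. The pads seem to have slipped during the last press, so I'll confirm it's seated by pressing lightly on the knob with closed fingertips.

```bash
python3 -c "
from h import *
go(-9.5,56.5,160)"
```

```text
shift mm [60.  -0.5 78. ] turn deg [ 0.12 -0.24  0.03] box now [ -9.9 116.8 237.7]
```

```bash
python3 -m jog '[[[30,-0.5,0,0,0,0,0],[60,-0.5,10,0,0,0,0],[60,-0.5,45,0,0,0,0],[60,-0.5,70,0,0,0,0],[60,-0.5,78,0,0,0,0],[60,-0.5,83,0,0,0,0],[60,-0.5,86,0,0,0,0],[60,-0.5,86,0,0,0,0]]]'; python3 -m jog '[[[0,0,1,0,0,0,0],[0,0,2,0,0,0,0],[0,0,2,0,0,0,0]]]';python3 -m jog '[[[0,0,1,0,0,0,0],[0,0,2,0,0,0,0],[0,0,2,0,0,0,0]]]'
```

```text
time: 10.05
position: [0.4815, 0.0048, 0.1503]
tool_rot: [3.117, -0.391, 0.002]
ft_force: [-0.6, 0.6, 0.6]
grip_width: 0.012
grip_force: 0.0
time: 10.35
position: [0.4811, 0.0048, 0.148]
tool_rot: [3.117, -0.391, 0.001]
ft_force: [-0.1, 0.6, 0.8]
grip_width: -0.0
grip_force: 0.0
time: 10.65
position: [0.481, 0.0049, 0.1465]
tool_rot: [3.117, -0.391, 0.001]
ft_force: [-1.9, 0.7, 5.8]
grip_width: 0.008
grip_force: 3.2
```

```bash
python3 -m jog '[[[0,0,0.8,0,0,0,0],[0,0,0.8,0,0,0,0],[0,0,0.8,0,0,0,0]]]'; python3 -m jog '[[[0,0,-20,0,0,0,0],[0,0,-60,0,0,0,0],[-20,0,-90,0,0,0,0],[-60,0,-90,0,0,0,0],[-60,0,-90,0,0,0,0]]]'; python3 - <<'E'
from h import *
s=cam("scene");print(red(s)[-1],ctrl.get_state()["ft_force"])
print(ctrl.close_job())
E
```

```text
time: 10.95
position: [0.481, 0.0049, 0.1461]
tool_rot: [3.117, -0.391, 0.001]
ft_force: [-3.4, 0.4, 9.3]
grip_width: 0.005
grip_force: 4.5
time: 11.45
position: [0.4201, 0.0208, 0.2357]
tool_rot: [3.114, -0.389, 0.002]
ft_force: [0.1, -0.1, -1.3]
grip_width: 0.005
grip_force: 0.0
(np.int32(58), array([301.8, 183.1])) [ 0.77824363 -0.84384979  0.66566329]
the job is handed in; nothing more can be done
None
```

The parts box is locked: the bolt's tip is in the staple and the handle rests fully home in the notch (firm stop under a light press, up to 9 N). I let go, backed clear without touching the tape roll, mug or calculator, and handed the job in at about 11.5 s; no verdict came back.

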